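Fit the tube block in the dry-block heater, swing the lid over and click it shut

ROBOT

A 6-joint arm with a two-finger parallel gripper is mounted at the origin on a cart in front of the work surface, level with it; the furniture and walls round the work are solid. World frame = base frame: x ahead of the robot, y to its left, z up, the work surface at z = 0. Lengths are in m, angles in rad, forces in N, time in s.
With the tool pointing down it reaches from about 0.3 to 0.75 m from the base axis. Payload 8.5 kg.
Tool frame: the origin (TCP) lies at the very end of the fingers, on their centre line; the grasp point (between the pads) lies 19 mm behind it; z points along the fingers, y is the line along which they close (so a half turn about z gives the same grasp; the last joint's range is limited). The gripper opens to 85 mm and grips with 20 to 120 N. Pads are 22 mm wide; open, the fingers measure 114 mm over their backs; the gripper's body (76 mm by 85 mm) begins 54 mm behind the grasp point. The pads swing forward as they close: fully open they stand 13 mm farther back than shut.
Start: joints at [1.05, 0.381, 1.297, -0, 1.464, -0.215], TCP at [0.166, 0.524, 0.231] pointing down, gripper open.
Joint ranges: [-3.11, 3.11], [-0.89, 2.33], [0.22, 2.48], [-1.42, 4.56], [0.17, 2.85], [-2.88, 2.88]. Speed limits (rad/s): [2.39, 2.39, 3.14, 3.14, 3.14, 3.14].

INTERFACE

Orientations are given as a unit quaternion [x, y, z, w].
In Python, from workcell import bot gives the robot as it stands. The module is installed in compiled form; this text tells all that it offers.
- The arm moves only by the tool send_rows, never from a script. Its arguments are lists of equal length, an entry for each row: "travel": the shift along the world's x, y, z in units of 2 cm (1.0 is 2 cm), a list of three; "spin": the turn about the world's z in units of 6 degrees (1.0 is 6 degrees). A call has 1 to 5 rows; each row shifts and turns the commanded pose from where the row before left it; what a row does not reach is not made up. A row lasts 1/12 s, in which the tool goes at most 41.7 mm and 7.16 degrees, less where a joint would pass 70% of its speed; a pose out of reach is approached as far as the arm can. A call with a number of a shift or a turn outside -1 to 1 is refused whole. A call with a gripper value outside its range is refused whole. "claw" is the gripper command: -1 is fully open, 1 is shut, values between are in proportion, set as the call begins (left out, the last holds). The fingers move at their own pace and stop on an object; "grip_force" is the grip in N (left out, the last holds). Time passes only in rows, so rows that do not move let the fingers close. It gives the time, the measured TCP pose, the force, the opening and the grip force at its end, in the units of the state.
- bot.get_obs(): the state, without advancing time (a new reading comes with each control period).
- bot.grab_frame(name): name is "scene" or "top"; returns (picture, depth): 480x640x3 uint8, red, green, blue; 480x640 float32, m along the optical axis (not along the pixel's ray), 0 where there is no reading.
- bot.calibration(name): a dict with "vertical_fov" (degrees; the focal length in pixels is half the picture's height over the tangent of half this angle, whatever the lens; pixels are square), "cx", "cy" (the principal point, pixels), "R" (3x3) and "t" (3): a world point X has camera coordinates R X + t. Camera axes: x right, y down, z forward; pixel columns grow to the right and rows downward; lengths in m; the calibration is good to about 2 mm. A picture is of the moment at which its call begins. calibration takes no time and is no camera call.
- bot.job_done(): hands the job in; it is judged then, once.
The state is a dict: "time_s": time; "q": joint angles; "dq": joint speeds; "effort": joint torques, N m; "tool_pos": TCP position; "orientation": TCP orientation; "force": force on the tool from outside, world axes, zero at the start; "ft_torque": the same for the moment, N m; "gripper_width": finger opening in m; "grasp_force": force on a finger pad.
Only numpy, scipy, OpenCV 4.12 (cv2) and the standard library are available. Lean on these libraries where they do the work, as an engineer would, in place of code of your own. Each camera call takes 0.05 s, during which the arm holds its last target. There are 200 camera calls.

TASK

Lower the aluminium tube block by its lifting tab into the well of the dry-block heater until it stands fully home, and let go of it. Then push the open lid from behind past upright, let its own weight swing it down without touching or throwing it, and press its front edge down until the catch clicks and keeps the lid shut. Leave the block in the well and the other things on the bench where they are, and press by feel: the catch needs about 6 to 12 N, and neither heater nor lid may ever be pushed with more than 20 N.

Things in the scene. Friction and masses are not known exactly. Their poses are not given: they have to be found in the camera images.
- heater: dry-block heater, a white and grey bench instrument 155 x 150 x 90 mm (x, y, z) with a hinged lid, fixed to the bench. Origin: centre of its underside; x runs from the front panel (display, two keys) to the rear, where the hinge is, z up. Its metal deck with the well lies 90 mm above the bench; the catch sits in a slot in front of the well
- well_floor (a point): centre of the well's flat floor, axes as the heater's; 8 mm behind the heater's centre, 51.5 mm above the bench; the block's origin comes to lie here. The well is 50.4 mm along x by 74.4 mm along y and 38.5 mm deep, with a 3 mm wide 45 degree lead-in all round its mouth
- tube_block: loose aluminium block 48 x 72 x 42 mm (x, y, z), about 0.36 kg, dark bores in its top, a steel lifting tab standing up in the middle. Origin: centre of its underside. It goes into the well with its x along the heater's x, either way round, 1.2 mm of play on each side; seated, its top is 3.5 mm above the deck
- lifting_tab (a point): point in the lifting tab 56 mm above the block's underside: grip here from above. The tab is 34 mm long (block's x), 10 mm thick (block's y) and reaches from the block's top, 42 mm, to 64 mm above the underside
- lid (a joint): angle of the lid, rad: about 0 shut, 1.57 upright, 1.8 the rearward stop. It starts leaning back at 1.65 to 1.8 and may sink to the stop. About 0.4 kg, balanced at about 1.4; hinge friction holds it within some 0.2 of that; below 1.2 it falls, braked to about 1.5 rad/s, and comes to rest on two sprung pins in the deck at about 0.12, not yet shut. Caught shut it lies between -0.025 and 0.06
- lid_hinge (a point): middle of the hinge axis, 102 mm above the bench and 72 mm behind the heater's centre; the axis lies along the heater's y. This frame turns with the lid: x points from the lid's front edge to the hinge, z out of the lid's outer face (up when shut, rearward when open)
- lid_back (a point): middle of the lid's flat outer face, 115 mm from the hinge axis, axes as lid_hinge; with the lid open this face looks to the rear. The lid is a hollow shell 136 mm wide (y), reaching from 3 to 142 mm from the axis (a 52 mm wide thumb lip in front to 153 mm); its outer face lies 22 mm outside the axis, its rim 11 mm to the other side
- lid_front (a point): point on the outer face 125 mm from the hinge axis, over the catch: press here. From rest the lid goes down 1 to 10 mm at 2 to 4 N, meets the bolt, takes 6 to 12 N for 5 mm more, clicks through and lands at once on a hard stop; let go before that, it rises again. The catch bracket is set by hand: bolt and stop lie up to 4.5 mm higher or lower from heater to heater, which must be felt
- white_rack: white tube rack, 68 x 118 x 54 mm, loose on the bench, to be left alone; origin: centre of its underside
- bench_timer: small white timer with buttons, 62 x 62 x 19 mm, loose, to be left alone; origin: centre of its underside
- full_rack: rack full of capped tubes, 84 x 117 x 48 mm, loose, to be left alone; origin: centre of its underside
Things that resemble listed ones, but are neither listed nor needed, are in the scene too. There is more than one size of the tube_block; the one meant has the size given above.

How it is judged:
By the outcome, as a careful person would: the job done as asked, in the order asked, and still so for the second after the job is handed in, with the robot touching nothing.
It also fails if it takes over 67 s, if anything falls off the work surface, if the arm or the gripper's body presses on something with over 40 N, if the wrist force passes 120 N, or if a joint passes its speed limit or range.

## Working session

There is one attempt and no reset: what is moved stays moved. The work goes in short steps, Python scripts to look and compute and a tool call to move; the robot and the scene stay as the last step left them, time stands still between calls to the robot, and variables do not carry over. Pictures are saved under pics/ and viewed, at most 10 in all, crops included, and the job is handed in when it is done.

Besides the shell and the picture viewer there is one more tool, called after ">>>" as a command line: name --pt "numbers of a row" for each row, then --argument value for the rest. send_rows: Moves the arm, as the interface text tells. Shifts and turns lie within -1 to 1; 1 stands for 2 cm of shift or 6 degrees of turn. Its arguments: {"type":"object","properties":{"travel":{"type":"array","items":{"type":"array","items":{"type":"number"}}},"spin":{"type":"array","items":{"type":"number"}},"claw":{"type":"number"},"grip_force":{"type":"number"}},"required":["travel","spin"]}

```bash
mkdir -p pics; cat > h.py <<'E'
import numpy as np, cv2
from workcell import bot
def grab(n):
    c=bot.calibration(n); p,d=bot.grab_frame(n)
    f=240/np.tan(np.radians(c["vertical_fov"])/2)
    v,u=np.mgrid[:480,:640]
    P=np.stack([(u-c["cx"])/f*d,(v-c["cy"])/f*d,d],-1)
    X=(P-np.array(c["t"]))@np.array(c["R"])
    X[d==0]=np.nan
    return p,d,X
E
python3 - <<'E'
from h import *
o=bot.get_obs(); print(o)
for n in("scene","top"):
    p,d,X=grab(n); np.savez(n+".npz",p=p,X=X); cv2.imwrite(f"pics/{n}0.png",p[...,::-1])
    c=bot.calibration(n); print(n,c)
E
```

```text
{'time_s': 0.0, 'q': array([ 1.04968224e+00,  3.81204162e-01,  1.29825365e+00,  1.17334325e-05,
        1.46360457e+00, -2.15293650e-01]), 'dq': array([-1.66422381e-03, -7.00149461e-04, -8.30549899e-05, -8.49631353e-04,
       -1.28962673e-03, -3.08823220e-04]), 'effort': array([-2.12390537e-04, -4.48443961e+01, -2.31279892e+01, -8.96891947e-05,
        4.75660083e-03, -3.99641817e-05]), 'tool_pos': array([0.16543955, 0.52422357, 0.2307098 ]), 'orientation': array([ 1.52315618e-01,  9.88331631e-01, -6.83510901e-04, -2.69948908e-04]), 'force': array([-0.13766644,  0.52215128,  0.25179688]), 'ft_torque': array([-0.00977575,  0.05276939,  0.00553597]), 'grasp_force': 0.0, 'gripper_width': 0.0850341280390781}
scene {'vertical_fov': 46.882821520625065, 'cx': 314.50510931052804, 'cy': 245.7840913303943, 'R': array([[ 9.10899049e-01, -4.12628700e-01,  6.91729239e-04],
       [-2.59168608e-01, -5.73430875e-01, -7.77179943e-01],
       [ 3.21083409e-01,  7.07753196e-01, -6.29278045e-01]]), 't': array([-0.46174903,  0.20676474,  1.29305351])}
top {'vertical_fov': 44.19468774369144, 'cx': 321.5093137390614, 'cy': 246.03101246172247, 'R': array([[ 0.02786183, -0.99938963,  0.02107312],
       [-0.99597429, -0.02955109, -0.08462829],
       [ 0.08519937, -0.01863039, -0.99618973]]), 't': array([-0.04236848,  0.53751416,  1.51479829])}
```

View pics/scene0.png

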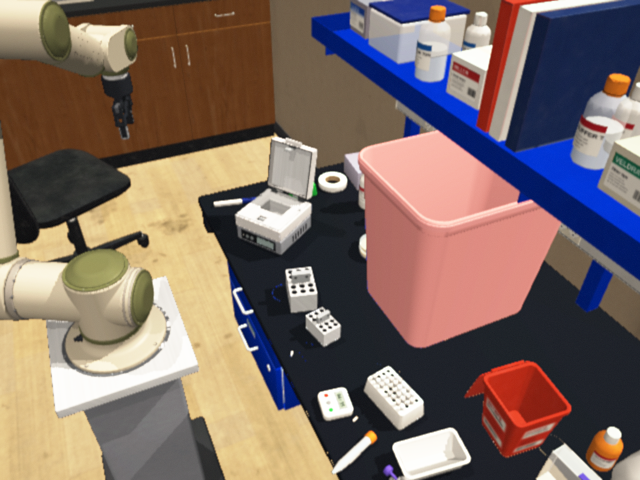

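View pics/top0.png

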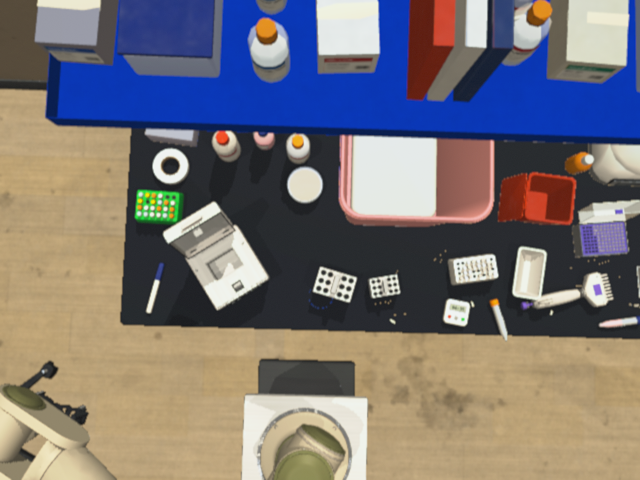

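The scene image shows the heater at (275,215) with its lid open, and two candidate blocks at (300,288) and (322,326). In the top view the heater is at (225,262), the large block at (334,284) and the small block at (384,286). The white rack at (473,270), the full rack at (158,206), the timer at (456,312) and the tub at (529,273) are not candidates. Next I'll measure both blocks and check a crop.

```bash
python3 - <<'E'
from h import *
T=np.load("top.npz"); p,X=T["p"],T["X"]
S=np.load("scene.npz")
def rep(name,X,box,zlo,zhi):
    u0,u1,v0,v1=box; Y=X[v0:v1,u0:u1].reshape(-1,3); m=(Y[:,2]>zlo)&(Y[:,2]<zhi); Y=Y[m]
    r=cv2.minAreaRect((Y[:,:2]*1000).astype(np.float32)); print(name,len(Y),"rect",np.round(r[0],1),np.round(r[1],1),round(r[2],1),"mean",Y.mean(0).round(4),"zq",np.percentile(Y[:,2],[5,50,95]).round(4))
rep("big top",X,(305,362,262,308),.035,.05)
rep("big tab",X,(305,362,262,308),.053,.075)
rep("small top",X,(364,405,270,304),.03,.05)
rep("small tab",X,(364,405,270,304),.053,.075)
rep("bench",X,(280,305,280,310),-.02,.02)
rep("deck",X,(180,275,225,312),.08,.096)
rep("well",X,(180,275,225,312),.045,.06)
rep("lid",X,(150,275,190,312),.12,.30)
rep("S big top",S["X"],(280,320,260,315),.035,.05)
rep("S big tab",S["X"],(280,320,260,315),.053,.075)
rep("S lid",S["X"],(262,325,130,205),.12,.30)
rep("S deck",S["X"],(230,320,190,255),.08,.096)
a=cv2.resize(p[225:315,140:420],None,fx=2.85,fy=2.85,interpolation=cv2.INTER_CUBIC)
b=cv2.resize(S["p"][130:350,180:370],None,fx=1.6,fy=1.6,interpolation=cv2.INTER_CUBIC)
c=np.zeros((a.shape[0]+b.shape[0],800,3),np.uint8);c[:a.shape[0],:a.shape[1]]=a;c[a.shape[0]:,:b.shape[1]]=b
cv2.imwrite("pics/c1.png",c[...,::-1][:600])
E
```

```text
big top 35 rect [440.8 -59.7] [95.2 63.3] 80.3 mean [ 0.442  -0.0532  0.0482] zq [0.043  0.0493 0.0499]
big tab 716 rect [438.6 -61.9] [96.5 64.5] 74.9 mean [ 0.4379 -0.0619  0.0573] zq [0.0536 0.0569 0.0622]
small top 461 rect [ 438.5 -190. ] [47.4 72.8] 11.1 mean [ 0.4384 -0.1892  0.0414] zq [0.0353 0.0415 0.0466]
small tab 58 rect [ 436.5 -195.2] [33.1 29.6] 69.5 mean [ 0.4386 -0.1901  0.0623] zq [0.0566 0.063  0.0673]
bench 749 rect [410.9  46.7] [76.2 63.4] 1.7 mean [ 0.4108  0.0465 -0.0006] zq [-0.0067 -0.0004  0.0051]
deck 2838 rect [473.2 209.3] [157.1 150.2] 33.5 mean [0.4666 0.204  0.0892] zq [0.0835 0.0894 0.0943]
well 557 rect [474.2 196.2] [143.5 126.9] 33.5 mean [0.4802 0.2139 0.0515] zq [0.0465 0.0513 0.0574]
lid 1616 rect [553.2 262.1] [ 58.  136.6] 33.8 mean [0.5563 0.2656 0.2033] zq [0.1289 0.2339 0.2474]
S big top 175 rect [423.8 -98.5] [ 54.4 148.4] 18.5 mean [ 0.4267 -0.1196  0.0426] zq [0.0361 0.0423 0.0486]
S big tab 608 rect [ 430.1 -101.2] [178.5  65. ] 74.5 mean [ 0.4358 -0.0756  0.0589] zq [0.0544 0.0579 0.0695]
S lid 2045 rect [552.9 258.7] [ 57.2 144. ] 35.0 mean [0.5555 0.2616 0.1842] zq [0.1264 0.1836 0.2431]
S deck 1689 rect [475.5 204.5] [163.8 154.6] 32.9 mean [0.4701 0.1959 0.0896] zq [0.0831 0.0901 0.0938]
```

View pics/c1.png

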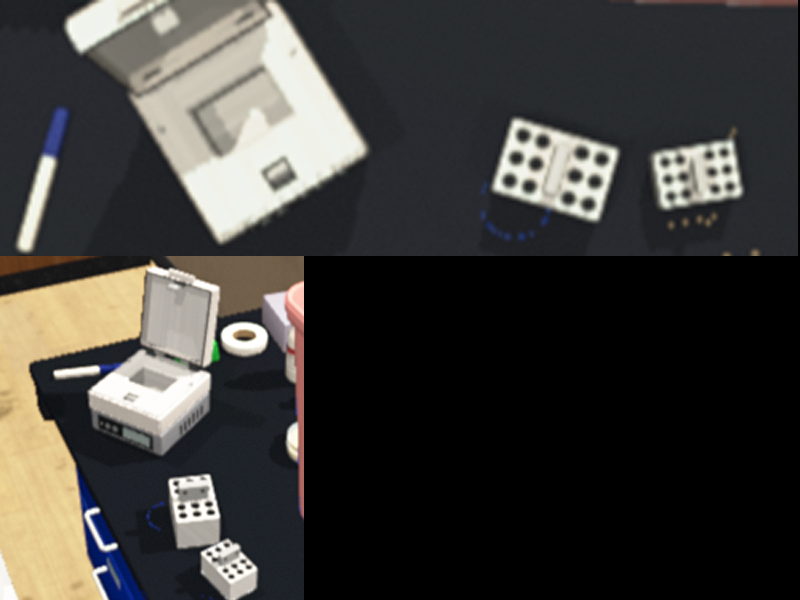

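The big block measures 96x65 mm, so it's the decoy. The one at top (384,286) is 47x73 mm with its top at 41 mm, so that's the target. I'll refine both poses by fitting model edges to the images.

```bash
cat >> h.py <<'E'
from scipy.optimize import minimize
from scipy.ndimage import map_coordinates
def proj(n,P):
    c=bot.calibration(n); f=240/np.tan(np.radians(c["vertical_fov"])/2)
    Q=P@np.array(c["R"]).T+np.array(c["t"]); return Q[:,0]/Q[:,2]*f+c["cx"],Q[:,1]/Q[:,2]*f+c["cy"]
def rect(cx,lx,ly,z,sides="fblr"):
    t=np.linspace(-.45,.45,40);o=np.full(40,.5);L={"f":(-o,t),"b":(o,t),"l":(t,o),"r":(t,-o)}
    return np.concatenate([np.c_[cx+L[s][0]*lx,L[s][1]*ly,np.full(40,z)] for s in sides])
def place(M,s):
    c,k=np.cos(s[2]),np.sin(s[2]); return np.c_[s[0]+c*M[:,0]-k*M[:,1],s[1]+k*M[:,0]+c*M[:,1],M[:,2]]
def fit(img,M,s0,names=("top",),blurs=(3,1.2)):
    s=np.array(s0,float)
    for b in blurs:
        G={}
        for n in names:
            g=cv2.GaussianBlur(img[n].astype(np.float32),(0,0),b)
            G[n]=np.sqrt(sum(cv2.Sobel(g,-1,*d)**2 for d in((1,0),(0,1))).sum(-1)) 
        def cost(x):
            q=x*[.01,.01,.1]+s
            return -sum(map_coordinates(np.minimum(G[n],np.percentile(G[n],98)),proj(n,place(M,q))[::-1],order=1).mean() for n in names)
        r=minimize(cost,np.zeros(3),method="Nelder-Mead",options=dict(initial_simplex=np.array([[0,0,0],[.6,0,0],[0,.6,0],[0,0,.4]]),xatol=1e-3,fatol=1e-3))
        s=s+r.x*[.01,.01,.1]
    return s,-r.fun
E
python3 - <<'E'
from h import *
I={n:np.load(n+".npz")["p"] for n in("top","scene")}
D=np.radians
hs=[.474,.207,D(33.5)]; bs=[.4385,-.190,D(11.1)]
Mh=np.r_[rect(0,.155,.150,.09,"flr"),rect(.008,.0504,.0744,.0885,"flrb")]
Mb=rect(0,.048,.072,.042)
for nm,M,s0 in(("heater",Mh,hs),("well",rect(.008,.0535,.0775,.09),hs),("outer",rect(0,.155,.15,.09,"flr"),hs),("block",Mb,bs)):
    for ns in(("top",),("scene",),("top","scene")):
        s,c=fit(I,M,s0,ns); print(nm,ns,(s[:2]*1000).round(1),np.degrees(s[2]).round(2),round(c,1))
        if ns==("top","scene"):
            if nm=="heater":H=s
            if nm=="block":B=s
out=[]
for n,(u0,u1,v0,v1) in(("top",(165,275,215,315)),("scene",(230,320,185,255)),("top",(360,410,265,310)),("scene",(295,350,300,350))):
    k=4 if u1-u0>60 else 6
    im=cv2.resize(I[n][v0:v1,u0:u1],None,fx=k,fy=k,interpolation=cv2.INTER_CUBIC)
    for M,s in((Mh,H),(Mb,B)):
        for u,v in zip(*proj(n,place(M,s))):
            cv2.circle(im,(int((u+.5-u0)*k),int((v+.5-v0)*k)),0,(255,0,0),-1)
    out.append(im)
C=np.zeros((600,800,3),np.uint8)
for im,(y,x) in zip(out,((0,0),(0,441),(401-100+100,441),(281,441))):
    pass
pos=((0,0),(0,440),(282,440),(282+0,0))
def put(im,y,x): h,w=im.shape[:2]; h=min(h,600-y); w=min(w,800-x); C[y:y+h,x:x+w]=im[:h,:w]
put(out[0],0,0);put(out[1],0,442);put(out[2],300,445);put(out[3],402,0)
cv2.imwrite("pics/c2.png",C[...,::-1])
X=np.load("top.npz")["X"]
for u,v in((200,118),(200,100),(158,206),(226,145)): print(u,v,X[v,u].round(3))
E
```

```text
heater ('top',) [475.  210.4] 33.57 303.2
heater ('scene',) [474.4 205.7] 34.17 269.0
heater ('top', 'scene') [475.4 209.1] 33.74 555.4
well ('top',) [475.7 210.4] 33.87 220.3
well ('scene',) [475.2 206.7] 34.39 245.8
well ('top', 'scene') [475.6 209.4] 34.34 453.7
outer ('top',) [472.2 207.2] 33.67 463.8
outer ('scene',) [472.6 200.2] 33.53 307.6
outer ('top', 'scene') [472.1 204.8] 33.8 742.7
block ('top',) [ 439.7 -189.6] 10.82 432.8
block ('scene',) [ 443.7 -188.1] 11.41 341.9
block ('top', 'scene') [ 439.6 -189.4] 10.85 755.6
200 118 [0.74  0.22  0.448]
200 100 [0.775 0.221 0.449]
158 206 [0.628 0.398 0.038]
226 145 [0.776 0.219 0.11 ]
```

View pics/c2.png

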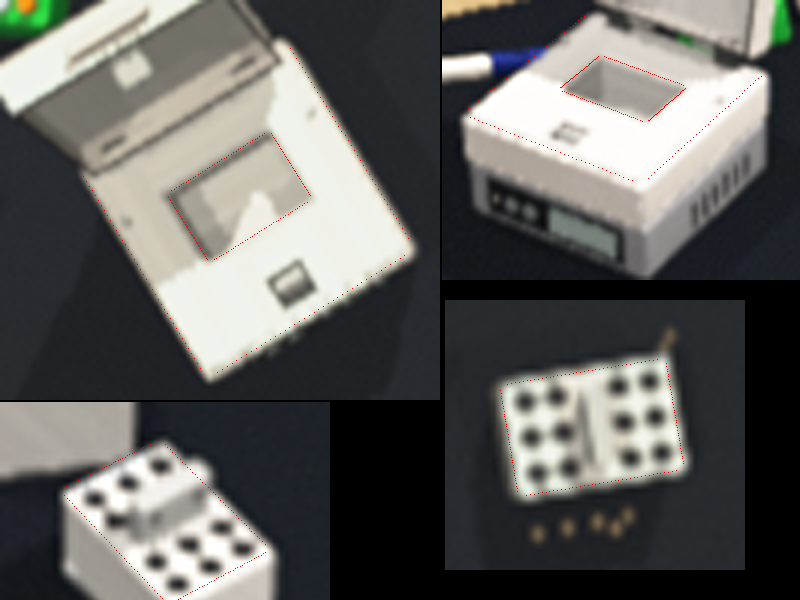

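Block confirmed at (0.4397, -0.1896), yaw 10.9°. The well centre is about (0.482, 0.214), yaw 33.8°, and the shelf's underside is near x>0.73, z 0.45. Moving to above the block.

>>> send_rows --pt "0.39 -1 -0.15" --pt "0.39 -1 -0.15" --pt "0.39 -1 -0.15" --pt "0.39 -1 -0.15" --pt "0.39 -1 -0.15" --spin '[0.135, 0.135, 0.135, 0.135, 0.135]' --claw -1

```text
time_s: 0.52
tool_pos: [0.2046, 0.4234, 0.2159]
orientation: [0.117, 0.993, -0.0, -0.0]
force: [1.1, 0.1, 0.5]
gripper_width: 0.0851
grasp_force: 0.0
```

>>> send_rows --pt "0.39 -1 -0.15" --pt "0.39 -1 -0.15" --pt "0.39 -1 -0.15" --pt "0.39 -1 -0.15" --pt "0.39 -1 -0.15" --spin '[0.135, 0.135, 0.135, 0.135, 0.135]'

```text
time_s: 0.93
tool_pos: [0.2436, 0.3234, 0.201]
orientation: [0.082, 0.997, -0.0, -0.0]
force: [0.4, -1.0, -0.6]
gripper_width: 0.0855
grasp_force: 0.0
```

>>> send_rows --pt "0.39 -1 -0.15" --pt "0.39 -1 -0.15" --pt "0.39 -1 -0.15" --pt "0.39 -1 -0.15" --pt "0.39 -1 -0.15" --spin '[0.135, 0.135, 0.135, 0.135, 0.135]'

```text
time_s: 1.35
tool_pos: [0.2826, 0.2234, 0.1861]
orientation: [0.046, 0.999, -0.0, -0.0]
force: [0.1, 0.1, -0.6]
gripper_width: 0.0857
grasp_force: 0.0
```

>>> send_rows --pt "0.39 -1 -0.15" --pt "0.39 -1 -0.15" --pt "0.39 -1 -0.15" --pt "0.39 -1 -0.15" --pt "0.39 -1 -0.15" --spin '[0.135, 0.135, 0.135, 0.135, 0.135]'

```text
time_s: 1.77
tool_pos: [0.3216, 0.1234, 0.1711]
orientation: [0.011, 1.0, -0.0, -0.0]
force: [0.9, -0.7, 0.0]
gripper_width: 0.0852
grasp_force: 0.0
```

>>> send_rows --pt "0.39 -1 -0.15" --pt "0.39 -1 -0.15" --pt "0.39 -1 -0.15" --pt "0.39 -1 -0.15" --pt "0.39 -1 -0.15" --spin '[0.135, 0.135, 0.135, 0.135, 0.135]'

```text
time_s: 2.18
tool_pos: [0.3607, 0.0234, 0.1561]
orientation: [-0.024, 1.0, 0.0, -0.0]
force: [2.0, 0.0, 0.1]
gripper_width: 0.0857
grasp_force: 0.0
```

>>> send_rows --pt "0.39 -1 -0.15" --pt "0.39 -1 -0.15" --pt "0.39 -1 -0.15" --pt "0.39 -1 -0.15" --pt "0.39 -1 -0.15" --spin '[0.135, 0.135, 0.135, 0.135, 0.135]'

```text
time_s: 2.6
tool_pos: [0.3997, -0.0766, 0.141]
orientation: [-0.059, 0.998, 0.0, -0.0]
force: [0.1, 0.0, -0.0]
gripper_width: 0.0854
grasp_force: 0.0
```

>>> send_rows --pt "0.39 -1 -0.15" --pt "0.39 -1 -0.15" --pt "0.39 -1 -0.15" --pt "0.39 -1 -0.15" --pt "0.39 -1 -0.15" --spin '[0.135, 0.135, 0.135, 0.135, 0.135]'

```text
time_s: 3.02
tool_pos: [0.4387, -0.1765, 0.1259]
orientation: [-0.095, 0.996, 0.0, -0.0]
force: [0.3, -0.2, -0.1]
gripper_width: 0.0853
grasp_force: 0.0
```

>>> send_rows --pt "0 -0.7 0" --pt "0 0 0" --pt "0 0 0" --spin '[0, 0, 0]'

```text
time_s: 3.27
tool_pos: [0.438, -0.1895, 0.1261]
orientation: [-0.094, 0.996, 0.0, -0.0]
force: [-0.2, 0.3, 0.4]
gripper_width: 0.0851
grasp_force: 0.0
```

>>> send_rows --pt "0.085 0 -0.8" --pt "0 0 -0.8" --pt "0 0 -0.8" --pt "0 0 -0.8" --pt "0 0 -0.8" --spin '[0, 0, 0, 0, 0]'

```text
time_s: 3.68
tool_pos: [0.4399, -0.1883, 0.046]
orientation: [-0.095, 0.996, 0.0, 0.0]
force: [0.5, -0.9, 0.4]
gripper_width: 0.0852
grasp_force: 0.0
```

>>> send_rows --pt "0 0 0" --pt "0 0 0" --pt "0 0 0" --pt "0 0 0" --pt "0 0 0" --spin '[0, 0, 0, 0, 0]' --claw 1 --grip_force 50

```text
time_s: 4.1
tool_pos: [0.4406, -0.1896, 0.0472]
orientation: [-0.094, 0.996, -0.001, 0.001]
force: [0.5, 0.1, -0.6]
gripper_width: 0.0254
grasp_force: 0.0
```

>>> send_rows --pt "0 0 0" --pt "0 0 0" --pt "0 0 0" --pt "0 0 0" --pt "0 0 0" --spin '[0, 0, 0, 0, 0]'

```text
time_s: 4.52
tool_pos: [0.4406, -0.1899, 0.0468]
orientation: [-0.094, 0.996, -0.001, 0.0]
force: [-0.3, -0.7, 6.7]
gripper_width: 0.0088
grasp_force: 52.6
```

>>> send_rows --pt "0 0 0.5" --pt "0 0 1" --pt "0 0 1.5" --pt "0 0 1" --pt "0 0 1" --spin '[0, 0, 0, 0, 0]'

```text
out of range: a shift must lie within [-1, 1]
```

>>> send_rows --pt "0 0 0.3" --pt "0 0 0.7" --pt "0 0 1" --pt "0 0 1" --pt "0 0 1" --spin '[0, 0, 0, 0, 0]' --grip_force 60

```text
time_s: 4.93
tool_pos: [0.4397, -0.189, 0.127]
orientation: [-0.094, 0.996, 0.001, -0.001]
force: [-0.4, 0.3, -2.6]
gripper_width: 0.0085
grasp_force: 58.6
```

>>> send_rows --pt "0 0 1" --pt "0 0 1" --pt "0 0 1" --pt "0 0 0.5" --pt "0 0 0" --spin '[0, 0, 0, 0, 0]'

```text
time_s: 5.35
tool_pos: [0.4406, -0.1897, 0.1982]
orientation: [-0.094, 0.996, -0.001, 0.001]
force: [0.5, -0.3, -3.0]
gripper_width: 0.0084
grasp_force: 58.8
```

>>> send_rows --pt "0.1 0.5 0" --pt "0.1 1 0" --pt "0.1 1 0" --pt "0.1 1 0" --pt "0.1 1 0" --spin '[0.18, 0.18, 0.18, 0.18, 0.18]'

```text
time_s: 5.77
tool_pos: [0.4495, -0.0976, 0.1949]
orientation: [-0.142, 0.99, 0.001, -0.001]
force: [-0.3, -0.3, -3.2]
gripper_width: 0.0084
grasp_force: 58.7
```

>>> send_rows --pt "0.1 1 0" --pt "0.1 1 0" --pt "0.1 1 0" --pt "0.1 1 0" --pt "0.1 1 0" --spin '[0.18, 0.18, 0.18, 0.18, 0.18]'

```text
time_s: 6.18
tool_pos: [0.4593, 0.0024, 0.1949]
orientation: [-0.189, 0.982, 0.001, -0.001]
force: [0.3, 0.0, -2.3]
gripper_width: 0.0084
grasp_force: 58.7
```

>>> send_rows --pt "0.1 1 0" --pt "0.1 1 0" --pt "0.1 1 0" --pt "0.1 1 0" --pt "0.1 1 0" --spin '[0.18, 0.18, 0.18, 0.18, 0.18]'

```text
time_s: 6.6
tool_pos: [0.4691, 0.1022, 0.1949]
orientation: [-0.235, 0.972, 0.001, -0.002]
force: [0.3, -0.5, -3.5]
gripper_width: 0.0086
grasp_force: 58.7
```

>>> send_rows --pt "0.1 1 0" --pt "0.1 1 0" --pt "0.1 1 0" --pt "0.1 1 0" --pt "0.1 1 0" --spin '[0.18, 0.18, 0.18, 0.18, 0.18]'

```text
time_s: 7.02
tool_pos: [0.479, 0.202, 0.1947]
orientation: [-0.28, 0.96, 0.0, -0.002]
force: [0.1, -0.3, -2.4]
gripper_width: 0.0087
grasp_force: 58.7
```

>>> send_rows --pt "0.1 0.7 0" --pt "0 0 0" --pt "0 0 0" --pt "0 0 0" --pt "0 0 0" --spin '[0.22, 0, 0, 0, 0]'

```text
time_s: 7.43
tool_pos: [0.4819, 0.2138, 0.1959]
orientation: [-0.29, 0.957, -0.0, -0.001]
force: [0.2, 0.1, -2.4]
gripper_width: 0.0083
grasp_force: 58.8
```

```bash
python3 - <<'E'
from h import *
o=bot.get_obs(); print(o["tool_pos"],o["orientation"],o["force"])
q=o["orientation"]; print("yaw y-axis",np.degrees(np.arctan2(q[1]**2-q[0]**2,2*q[0]*q[1])))
I={}
for n in("scene","top"):
    p,d,X=grab(n); I[n]=p; np.savez(n+"1.npz",p=p,X=X)
a=cv2.resize(I["scene"][140:260,220:340],None,fx=3.3,fy=4*.825,interpolation=cv2.INTER_CUBIC)
b=cv2.resize(I["top"][190:310,165:285],None,fx=3.3,fy=3.3,interpolation=cv2.INTER_CUBIC)
cv2.imwrite("pics/c3.png",np.hstack([a,b])[...,::-1])
E
```

```text
[0.48190684 0.21384939 0.19585916] [-2.89864827e-01  9.57067389e-01 -1.41336250e-05 -6.28517920e-04] [ 0.22689108  0.06422429 -2.37166657]
yaw y-axis 123.69973397860088
```

View pics/c3.png

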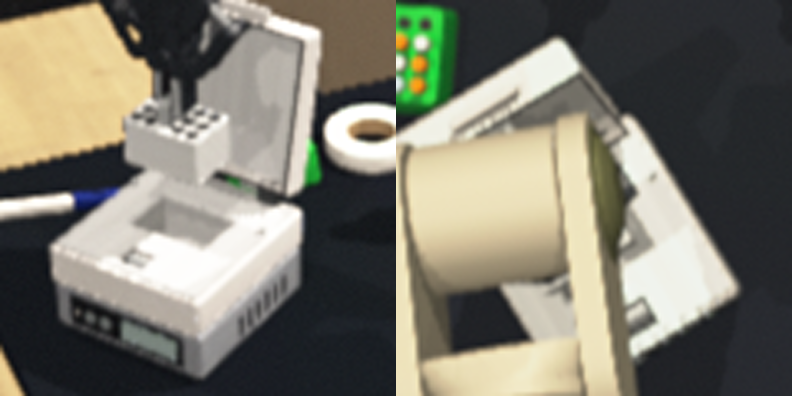

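The held block hangs level over the well (scene crop: block at (180,140), well at (185,220)), and the lid is clear. Now lowering to just above the deck.

>>> send_rows --pt "0 0 -0.6" --pt "0 0 -0.6" --pt "0 0 -0.6" --pt "0 0 -0.5" --pt "0 0 -0.3" --spin '[0, 0, 0, 0, 0]'

```text
time_s: 7.95
tool_pos: [0.4819, 0.2139, 0.1433]
orientation: [-0.29, 0.957, 0.0, -0.001]
force: [-0.8, 0.2, -3.7]
gripper_width: 0.0084
grasp_force: 58.8
```

>>> send_rows --pt "0 0 -0.1" --pt "0 0 -0.05" --pt "0 0 0" --spin '[0, 0, 0]'

```text
time_s: 8.2
tool_pos: [0.4825, 0.2144, 0.1417]
orientation: [-0.29, 0.957, -0.0, 0.0]
force: [-0.6, 0.4, -3.2]
gripper_width: 0.0084
grasp_force: 58.8
```

```bash
python3 - <<'E'
from h import *
o=bot.get_obs(); print(o["tool_pos"],o["force"])
p,d,X=grab("scene"); I={"scene":p}
zb=o["tool_pos"][2]-.0455; t=o["tool_pos"]
for s0 in((t[0],t[1],.589),(t[0]+.003,t[1]-.004,.589),(t[0]-.003,t[1]+.004,.589)):
  for z in(0,.001):
    M=np.r_[rect(0,.048,.072,zb+.042+z),rect(0,.048,.072,zb+z,"fr")]
    s,c=fit(I,M,s0,("scene",),(1.5,1)); print((s[:2]*1000).round(1),np.degrees(s[2]).round(1),round(c))
a=cv2.resize(p[140:240,230:330],None,fx=6,fy=6,interpolation=cv2.INTER_CUBIC)
H=np.array([.4752-.0005,.2095-.003,np.radians(34)])
for M,q,col in((M,s,(255,0,0)),(rect(.008,.0564,.0804,.09),H,(0,0,255))):
    for u,v in zip(*proj("scene",place(M,q))): cv2.circle(a,(int((u+.5-230)*6),int((v+.5-140)*6)),1,col,-1)
cv2.imwrite("pics/c4.png",a[...,::-1])
E
```

```text
[0.48248567 0.21435304 0.14166355] [-0.64590112  0.41137062 -3.24203275]
[482.6 217.6] 35.8 242
[482.2 216.2] 35.5 242
[482.7 217.7] 35.6 242
[482.2 216.2] 35.6 242
[482.7 217.7] 36.1 242
[482.2 216.3] 35.5 242
```

View pics/c4.png

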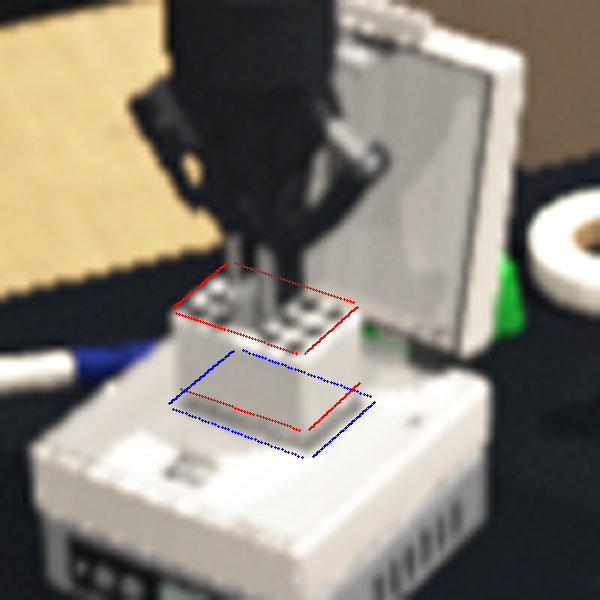

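The crop shows the block at (265,350) just above the well mouth, drawn in blue around (270,405). The scene camera puts the block a few mm too far in +y and the top camera says it is centred, so I'll shift 1.5 mm towards -y and lower by feel.

>>> send_rows --pt "0 -0.075 -0.05" --pt "0 0 -0.05" --pt "0 0 -0.05" --pt "0 0 -0.05" --pt "0 0 -0.05" --spin '[0, 0, 0, 0, 0]'

```text
time_s: 8.67
tool_pos: [0.4823, 0.213, 0.1363]
orientation: [-0.29, 0.957, -0.0, 0.0]
force: [0.1, -0.8, -2.6]
gripper_width: 0.0086
grasp_force: 58.8
```

>>> send_rows --pt "0 0 -0.03" --pt "0 0 -0.03" --pt "0 0 0" --spin '[0, 0, 0]'

```text
time_s: 8.92
tool_pos: [0.4822, 0.213, 0.135]
orientation: [-0.29, 0.957, 0.0, -0.0]
force: [0.4, 0.6, -3.1]
gripper_width: 0.0085
grasp_force: 58.8
```

Bottom is now about 0.089, at the lead-in level.

>>> send_rows --pt "0 0 -0.04" --pt "0 0 -0.04" --pt "0 0 0" --spin '[0, 0, 0]'

```text
time_s: 9.17
tool_pos: [0.4822, 0.213, 0.1334]
orientation: [-0.29, 0.957, 0.0, -0.0]
force: [0.1, 0.8, -2.5]
gripper_width: 0.0087
grasp_force: 58.8
```

>>> send_rows --pt "0 0 -0.03" --pt "0 0 -0.03" --pt "0 0 0" --spin '[0, 0, 0]'

```text
time_s: 9.42
tool_pos: [0.4822, 0.213, 0.1322]
orientation: [-0.29, 0.957, 0.0, -0.0]
force: [0.6, 0.4, -2.8]
gripper_width: 0.0087
grasp_force: 58.8
```

```bash
python3 -c "
from h import *
o=bot.get_obs();print(o['tool_pos'],o['force'],o['ft_torque'])"
```

```text
[0.48220414 0.2129632  0.13219808] [ 0.59495693  0.38358361 -2.75894988] [ 0.02465125  0.0150473  -0.09343951]
```

>>> send_rows --pt "0 0 -0.05" --pt "0 0 -0.05" --pt "0 0 0" --spin '[0, 0, 0]'

```text
time_s: 9.67
tool_pos: [0.4822, 0.2129, 0.1301]
orientation: [-0.29, 0.957, 0.0, -0.0]
force: [-0.6, -0.1, -2.8]
gripper_width: 0.0086
grasp_force: 58.8
```

>>> send_rows --pt "0 0 -0.05" --pt "0 0 -0.05" --pt "0 0 0" --spin '[0, 0, 0]'

```text
time_s: 9.92
tool_pos: [0.4822, 0.2129, 0.1281]
orientation: [-0.29, 0.957, 0.0, -0.0]
force: [-1.4, 0.2, -2.5]
gripper_width: 0.0086
grasp_force: 58.8
```

>>> send_rows --pt "0 0 -0.07" --pt "0 0 -0.07" --pt "0 0 -0.07" --pt "0 0 -0.07" --pt "0 0 0" --spin '[0, 0, 0, 0, 0]'

```text
time_s: 10.33
tool_pos: [0.4821, 0.2129, 0.1224]
orientation: [-0.29, 0.957, 0.0, -0.0]
force: [0.1, -0.0, -3.4]
gripper_width: 0.0085
grasp_force: 58.8
```

>>> send_rows --pt "0 0 -0.07" --pt "0 0 -0.07" --pt "0 0 -0.07" --pt "0 0 -0.07" --pt "0 0 0" --spin '[0, 0, 0, 0, 0]'

```text
time_s: 10.75
tool_pos: [0.4821, 0.2129, 0.1168]
orientation: [-0.29, 0.957, 0.0, -0.0]
force: [-0.1, -0.0, -2.2]
gripper_width: 0.0085
grasp_force: 58.8
```

>>> send_rows --pt "0 0 -0.07" --pt "0 0 -0.07" --pt "0 0 -0.07" --pt "0 0 -0.07" --pt "0 0 0" --spin '[0, 0, 0, 0, 0]'

```text
time_s: 11.17
tool_pos: [0.4821, 0.2129, 0.1112]
orientation: [-0.29, 0.957, 0.0, -0.0]
force: [-0.2, 0.4, -3.0]
gripper_width: 0.0085
grasp_force: 58.8
```

>>> send_rows --pt "0 0 -0.07" --pt "0 0 -0.07" --pt "0 0 -0.07" --pt "0 0 -0.07" --pt "0 0 0" --spin '[0, 0, 0, 0, 0]'

```text
time_s: 11.58
tool_pos: [0.4821, 0.2129, 0.1056]
orientation: [-0.29, 0.957, 0.0, -0.0]
force: [-0.1, 0.2, -2.2]
gripper_width: 0.009
grasp_force: 58.8
```

>>> send_rows --pt "0 0 -0.07" --pt "0 0 -0.07" --pt "0 0 -0.05" --pt "0 0 0" --pt "0 0 0" --spin '[0, 0, 0, 0, 0]'

```text
time_s: 12.0
tool_pos: [0.4823, 0.213, 0.1021]
orientation: [-0.29, 0.957, 0.0, -0.0]
force: [-0.2, 0.2, -2.8]
gripper_width: 0.0083
grasp_force: 58.8
```

>>> send_rows --pt "0 0 -0.05" --pt "0 0 -0.05" --pt "0 0 -0.05" --pt "0 0 -0.03" --pt "0 0 0" --spin '[0, 0, 0, 0, 0]'

```text
time_s: 12.42
tool_pos: [0.4823, 0.2129, 0.0985]
orientation: [-0.29, 0.957, -0.0, -0.0]
force: [0.1, -0.7, -3.8]
gripper_width: 0.0086
grasp_force: 58.8
```

>>> send_rows --pt "0 0 -0.025" --pt "0 0 -0.025" --pt "0 0 0" --spin '[0, 0, 0]'

```text
time_s: 12.67
tool_pos: [0.4824, 0.2129, 0.0984]
orientation: [-0.29, 0.957, -0.0, 0.0]
force: [-2.5, -2.1, 6.5]
gripper_width: 0.0084
grasp_force: 60.2
```

Contact at TCP 0.0984, which matches the block bottom at 0.0516, so it is home. Releasing.

>>> send_rows --pt "0 0 0" --pt "0 0 0" --pt "0 0 0" --pt "0 0 0" --pt "0 0 0" --spin '[0, 0, 0, 0, 0]' --claw -0.2

```text
time_s: 13.08
tool_pos: [0.4823, 0.213, 0.0975]
orientation: [-0.29, 0.957, 0.0, 0.0]
force: [0.9, 0.3, 0.1]
gripper_width: 0.0512
grasp_force: 0.0
```

>>> send_rows --pt "0 0 0.2" --pt "0 0 0.5" --pt "0 0 1" --pt "0 0 1" --pt "0 0 1" --spin '[0, 0, 0, 0, 0]'

```text
time_s: 13.5
tool_pos: [0.4822, 0.213, 0.1726]
orientation: [-0.29, 0.957, 0.0, -0.0]
force: [1.0, -0.6, -0.3]
gripper_width: 0.0515
grasp_force: 0.0
```

>>> send_rows --pt "0 0 1" --pt "0 0 1" --pt "0 0 1" --pt "0 0 1" --pt "0 0 1" --spin '[0, 0, 0, 0, 0]' --claw 1

```text
time_s: 13.92
tool_pos: [0.482, 0.2129, 0.2729]
orientation: [-0.29, 0.957, -0.0, 0.0]
force: [-0.2, -0.4, 0.5]
gripper_width: 0.0002
grasp_force: 0.0
```

>>> send_rows --pt "0 -1 1" --pt "0 -1 0.5" --pt "0 -1 0" --pt "0 -1 0" --pt "0 -1 0" --spin '[0, 0, 0, 0, 0]'

```text
time_s: 14.33
tool_pos: [0.4821, 0.1121, 0.302]
orientation: [-0.29, 0.957, -0.0, 0.0]
force: [0.5, -0.6, -0.5]
gripper_width: 0.0002
grasp_force: 0.0
```

```bash
python3 - <<'E'
from h import *
p,d,X=grab("scene")
h=np.array([.4757,.2085]); a=np.radians(33.8); c,s=np.cos(a),np.sin(a)
L=np.stack([(X[...,0]-h[0])*c+(X[...,1]-h[1])*s,-(X[...,0]-h[0])*s+(X[...,1]-h[1])*c,X[...,2]],-1)
np.savez("s2.npz",p=p,L=L)
q=(np.abs(L[...,0]-.008)<.022)&(np.abs(L[...,1])<.032)&(L[...,2]>.07)&(L[...,2]<.13)
print("block top z",np.percentile(L[q][:,2],[10,25,50,75,90]).round(4),q.sum())
m=(L[...,0]>.06)&(L[...,0]<.16)&(np.abs(L[...,1])<.05)&(L[...,2]>.13)&(L[...,2]<.23)
Y=L[m]; A=np.c_[Y[:,2],np.ones(len(Y))]; k=np.linalg.lstsq(A,Y[:,0],rcond=None)[0]; print(m.sum(),"lid slope theta",np.pi/2+np.arctan(k[0]), "x at z=.102",k@[.102,1])
for z in(.15,.2,.23,.24,.25,.26):
    w=(np.abs(L[...,2]-z)<.004)&(np.abs(L[...,1])<.06)&(L[...,0]>.05)&(L[...,0]<.2); print(z,w.sum(),np.percentile(L[w][:,0],[5,50,95]).round(4) if w.sum() else "")
cv2.imwrite("pics/c5.png",cv2.resize(p[100:260,220:380],None,fx=3.7,fy=3.7)[...,::-1])
E
```

```text
block top z [0.0925 0.0942 0.096  0.1043 0.1149] 234
894 lid slope theta 1.7993679458167429 x at z=.102 0.0809113651366963
0.15 100 [0.0882 0.0923 0.0969]
0.2 72 [0.0992 0.1036 0.1099]
0.23 22 [0.1028 0.1078 0.1117]
0.24 79 [0.0921 0.0988 0.1146]
0.25 21 [0.0905 0.1028 0.1069]
0.26 0
```

View pics/c5.png

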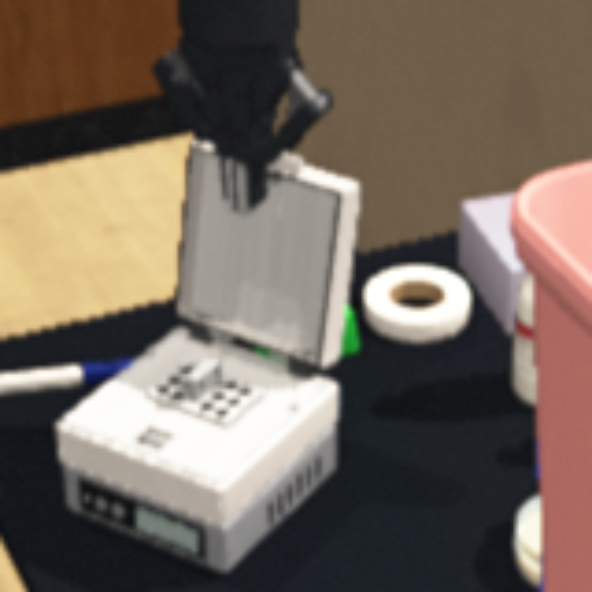

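The block is seated: top at about 0.094, visible at (205,390) in the crop. The lid leans back at about 1.8. Moving over the lid to behind it.

>>> send_rows --pt "0.65 0.94 0.1" --pt "0.65 0.94 0.1" --pt "0.65 0.94 0.1" --pt "0.65 0.94 0.1" --pt "0.65 0.94 0.1" --spin '[0, 0, 0, 0, 0]'

```text
time_s: 14.8
tool_pos: [0.5476, 0.208, 0.3118]
orientation: [-0.29, 0.957, -0.0, 0.0]
force: [-0.3, -0.9, -0.2]
gripper_width: 0.0
grasp_force: 0.0
```

>>> send_rows --pt "0.65 0.94 0" --pt "0.65 0.94 0" --pt "0.65 0.94 0" --pt "0.65 0.94 0" --pt "0.65 0.94 0" --spin '[0, 0, 0, 0, 0]'

```text
time_s: 15.22
tool_pos: [0.6126, 0.3021, 0.3117]
orientation: [-0.29, 0.957, 0.0, -0.0]
force: [0.6, -0.8, 1.1]
gripper_width: 0.0001
grasp_force: 0.0
```

>>> send_rows --pt "0 0 -0.5" --pt "0 0 -0.5" --pt "0 0 0" --spin '[0, 0, 0]'

```text
time_s: 15.47
tool_pos: [0.6118, 0.3013, 0.2892]
orientation: [-0.291, 0.957, 0.0, -0.002]
force: [-0.7, -0.1, -0.2]
gripper_width: -0.0001
grasp_force: 0.0
```

>>> send_rows --pt "0 0 -1" --pt "0 0 -1" --pt "0 0 -1" --pt "0 0 -0.8" --pt "0 0 0" --spin '[0, 0, 0, 0, 0]'

```text
time_s: 15.88
tool_pos: [0.6112, 0.3005, 0.2127]
orientation: [-0.29, 0.957, 0.0, -0.003]
force: [0.6, 0.2, -0.9]
gripper_width: 0.0002
grasp_force: 0.0
```

>>> send_rows --pt "-0.166 -0.111 0" --pt "-0.166 -0.111 0" --pt "-0.166 -0.111 0" --pt "-0.166 -0.111 0" --pt "-0.125 -0.083 0" --spin '[0, 0, 0, 0, 0]'

```text
time_s: 16.3
tool_pos: [0.5962, 0.2901, 0.2165]
orientation: [-0.29, 0.957, -0.0, 0.001]
force: [-0.6, -0.2, -0.2]
gripper_width: -0.0002
grasp_force: 0.0
```

>>> send_rows --pt "-0.125 -0.083 0" --pt "-0.125 -0.083 0" --pt "-0.125 -0.083 0" --pt "-0.125 -0.083 0" --pt "-0.125 -0.083 0" --spin '[0, 0, 0, 0, 0]'

```text
time_s: 16.72
tool_pos: [0.5841, 0.2821, 0.2158]
orientation: [-0.29, 0.957, 0.0, 0.001]
force: [1.5, 1.4, 1.6]
gripper_width: -0.0001
grasp_force: 0.9
```

>>> send_rows --pt "-0.125 -0.083 0" --pt "-0.125 -0.083 0" --pt "-0.125 -0.083 0" --pt "-0.125 -0.083 0" --pt "-0.125 -0.083 0" --spin '[0, 0, 0, 0, 0]'

```text
time_s: 17.13
tool_pos: [0.5712, 0.2736, 0.2155]
orientation: [-0.29, 0.957, -0.0, -0.0]
force: [0.5, 1.1, 0.9]
gripper_width: -0.0003
grasp_force: 0.7
```

>>> send_rows --pt "-0.125 -0.083 0" --pt "-0.125 -0.083 0" --pt "-0.125 -0.083 0" --pt "-0.125 -0.083 0" --pt "-0.125 -0.083 0" --spin '[0, 0, 0, 0, 0]'

```text
time_s: 17.55
tool_pos: [0.5588, 0.2654, 0.2155]
orientation: [-0.29, 0.957, 0.0, 0.0]
force: [2.0, 1.0, 1.0]
gripper_width: 0.0001
grasp_force: 0.7
```

>>> send_rows --pt "-0.125 -0.083 0" --pt "-0.125 -0.083 0" --pt "-0.125 -0.083 0" --pt "-0.125 -0.083 0" --pt "-0.125 -0.083 0" --spin '[0, 0, 0, 0, 0]'

```text
time_s: 17.97
tool_pos: [0.5462, 0.257, 0.2155]
orientation: [-0.29, 0.957, -0.0, -0.0]
force: [0.8, 0.4, 0.5]
gripper_width: -0.0004
grasp_force: 0.5
```

>>> send_rows --pt "-0.083 -0.056 0" --pt "-0.083 -0.056 0" --pt "-0.083 -0.056 0" --pt "-0.083 -0.056 0" --pt "-0.083 -0.056 0" --spin '[0, 0, 0, 0, 0]'

```text
time_s: 18.38
tool_pos: [0.5379, 0.2515, 0.2154]
orientation: [-0.29, 0.957, 0.0, -0.0]
force: [1.0, 0.6, -0.6]
gripper_width: -0.0001
grasp_force: 0.3
```

>>> send_rows --pt "-0.083 -0.056 0" --pt "-0.083 -0.056 0" --pt "-0.083 -0.056 0" --pt "-0.083 -0.056 0" --pt "-0.083 -0.056 0" --spin '[0, 0, 0, 0, 0]'

```text
time_s: 18.8
tool_pos: [0.5297, 0.2459, 0.2155]
orientation: [-0.29, 0.957, -0.0, -0.0]
force: [0.9, -0.3, 0.4]
gripper_width: -0.0003
grasp_force: 0.2
```

>>> send_rows --pt "-0.05 -0.033 0" --pt "-0.05 -0.033 0" --pt "0 0 0" --pt "0 0 0" --pt "0 0 0" --spin '[0, 0, 0, 0, 0]'

```text
time_s: 19.22
tool_pos: [0.5279, 0.2447, 0.2155]
orientation: [-0.29, 0.957, -0.0, -0.0]
force: [-0.4, 0.0, -1.0]
gripper_width: -0.0001
grasp_force: 0.0
```

```bash
cat > lid.py <<'E'
from h import *
p,d,X=grab("scene")
h=np.array([.4757,.2085]); a=np.radians(33.8); c,s=np.cos(a),np.sin(a)
L=np.stack([(X[...,0]-h[0])*c+(X[...,1]-h[1])*s,-(X[...,0]-h[0])*s+(X[...,1]-h[1])*c,X[...,2]],-1)
m=(np.abs(L[...,1]-.05)<.015)&(L[...,2]>.1)&(L[...,0]>-.1)&(L[...,0]<.15)&(L[...,2]<.28)
Y=L[m]; print(m.sum())
for lo in np.arange(-.1,.15,.02):
    w=(Y[:,0]>=lo)&(Y[:,0]<lo+.02)
    if w.sum(): print(round(lo,2),w.sum(),np.percentile(Y[w][:,2],[5,50,95]).round(4))
o=bot.get_obs(); print(o["tool_pos"],o["force"])
E
python3 lid.py
```

```text
426
0.0 33 [0.2172 0.2333 0.2371]
0.02 87 [0.1755 0.2355 0.2432]
0.04 135 [0.1164 0.1804 0.2506]
0.06 166 [0.1042 0.124  0.1603]
0.08 5 [0.1076 0.109  0.1163]
[0.52794076 0.24470728 0.21550843] [ 0.3437894  -0.23947344 -0.22188303]
```

>>> send_rows --pt "-0.05 -0.033 0" --pt "-0.05 -0.033 0" --pt "-0.05 -0.033 0" --pt "-0.05 -0.033 0" --pt "0 0 0" --spin '[0, 0, 0, 0, 0]'

```text
time_s: 19.68
tool_pos: [0.5237, 0.2419, 0.2156]
orientation: [-0.29, 0.957, -0.0, -0.0]
force: [-0.6, -0.6, -0.1]
gripper_width: -0.0002
grasp_force: 0.0
```

```bash
python3 lid.py
```

```text
413
0.0 56 [0.215  0.2313 0.2369]
0.02 90 [0.1648 0.2348 0.2405]
0.04 111 [0.1096 0.167  0.2726]
0.06 153 [0.1038 0.121  0.1553]
0.08 3 [0.1106 0.1128 0.1139]
[0.52378962 0.241987   0.21557551] [ 0.09447202  0.39148029 -0.23528568]
```

>>> send_rows --pt "-0.04 -0.028 0" --pt "-0.04 -0.028 0" --pt "-0.04 -0.028 0" --pt "-0.04 -0.028 0" --pt "0 0 0" --spin '[0, 0, 0, 0, 0]'

```text
time_s: 20.15
tool_pos: [0.5205, 0.2397, 0.2156]
orientation: [-0.29, 0.957, -0.0, -0.0]
force: [-1.1, 0.4, -0.6]
gripper_width: -0.0
grasp_force: 0.0
```

```bash
python3 lid.py
```

```text
379
-0.02 3 [0.2293 0.2296 0.2328]
0.0 66 [0.207  0.2307 0.2368]
0.02 69 [0.1618 0.2118 0.2393]
0.04 102 [0.1094 0.1594 0.2673]
0.06 138 [0.1026 0.1161 0.1491]
0.08 1 [0.1059 0.1059 0.1059]
[0.52062681 0.23978362 0.21557554] [0.65868217 0.12549861 0.34037999]
```

>>> send_rows --pt "-0.04 -0.028 0" --pt "-0.04 -0.028 0" --pt "-0.04 -0.028 0" --pt "-0.04 -0.028 0" --pt "-0.04 -0.028 0" --spin '[0, 0, 0, 0, 0]'

```text
time_s: 20.62
tool_pos: [0.5166, 0.237, 0.2155]
orientation: [-0.29, 0.957, -0.0, 0.0]
force: [0.0, 0.3, 0.2]
gripper_width: -0.0001
grasp_force: 0.0
```

>>> send_rows --pt "0 0 0" --pt "0 0 0" --pt "0 0 0" --spin '[0, 0, 0]'

```text
time_s: 20.87
tool_pos: [0.5167, 0.237, 0.2156]
orientation: [-0.29, 0.957, -0.0, 0.0]
force: [0.7, 0.2, -0.1]
gripper_width: 0.0001
grasp_force: 0.0
```

```bash
python3 lid.py
```

```text
314
-0.02 43 [0.2162 0.2222 0.2269]
0.0 76 [0.1867 0.2297 0.2353]
0.02 46 [0.1462 0.1745 0.2727]
0.04 51 [0.1081 0.1472 0.2772]
0.06 97 [0.1014 0.1114 0.1362]
0.08 1 [0.1079 0.1079 0.1079]
[0.51671603 0.23703304 0.21553021] [-0.10890167 -0.00144108 -0.39444037]
```

It may be starting to fall, so I'll back away and watch.

>>> send_rows --pt "0.125 0.083 0" --pt "0.166 0.111 0" --pt "0.166 0.111 0" --pt "0.166 0.111 0" --pt "0 0 0" --spin '[0, 0, 0, 0, 0]'

```text
time_s: 21.33
tool_pos: [0.5298, 0.2458, 0.2153]
orientation: [-0.29, 0.957, 0.0, 0.0]
force: [0.1, 0.2, 0.3]
gripper_width: -0.0003
grasp_force: 0.0
```

```bash
python3 lid.py
```

```text
256
-0.04 45 [0.2028 0.2086 0.215 ]
-0.02 81 [0.1897 0.2169 0.224 ]
0.0 12 [0.1586 0.1656 0.1955]
0.02 16 [0.1317 0.1524 0.1567]
0.04 26 [0.102  0.136  0.2778]
0.06 76 [0.1017 0.1096 0.2706]
[0.52944412 0.24558468 0.21526907] [ 0.21013766 -0.44724098 -0.71650393]
```

It is falling by itself. I'll raise the tool clear and wait.

>>> send_rows --pt "0 0 0.5" --pt "0 0 0.5" --pt "0 0 0.5" --pt "0 0 0" --pt "0 0 0" --spin '[0, 0, 0, 0, 0]'

```text
time_s: 21.8
tool_pos: [0.5294, 0.2454, 0.2466]
orientation: [-0.29, 0.957, -0.0, 0.001]
force: [-0.5, -0.5, -0.1]
gripper_width: -0.0001
grasp_force: 0.0
```

>>> send_rows --pt "0 0 0" --pt "0 0 0" --pt "0 0 0" --pt "0 0 0" --pt "0 0 0" --spin '[0, 0, 0, 0, 0]'

```text
time_s: 22.22
tool_pos: [0.5291, 0.2453, 0.2453]
orientation: [-0.29, 0.957, 0.0, -0.0]
force: [-0.0, -0.3, -0.1]
gripper_width: -0.0001
grasp_force: 0.0
```

>>> send_rows --pt "0 0 0" --pt "0 0 0" --pt "0 0 0" --pt "0 0 0" --pt "0 0 0" --spin '[0, 0, 0, 0, 0]'

```text
time_s: 22.63
tool_pos: [0.5291, 0.2454, 0.2455]
orientation: [-0.29, 0.957, -0.0, 0.0]
force: [0.4, 0.4, -0.5]
gripper_width: -0.0
grasp_force: 0.0
```

```bash
python3 lid.py
```

```text
334
-0.08 112 [0.11   0.1274 0.1404]
-0.06 37 [0.136  0.1389 0.1406]
-0.04 35 [0.1334 0.136  0.1385]
-0.02 34 [0.1315 0.1336 0.1367]
0.0 37 [0.1294 0.1315 0.1359]
0.02 33 [0.1268 0.1292 0.1325]
0.04 31 [0.1245 0.1273 0.1308]
0.06 15 [0.1229 0.1248 0.1277]
[0.5291466  0.24534918 0.2455446 ] [-0.96445449  0.0139089  -0.04977211]
```

Lid rests at about 0.12 rad. Moving over the front edge.

>>> send_rows --pt "-0.97 -0.664 -0.2" --pt "-0.97 -0.664 -0.4" --pt "-0.97 -0.664 -0.6" --pt "-0.97 -0.664 -0.6" --pt "-0.97 -0.664 -0.6" --spin '[0, 0, 0, 0, 0]'

```text
time_s: 23.1
tool_pos: [0.4311, 0.1784, 0.1971]
orientation: [-0.29, 0.957, -0.0, 0.0]
force: [0.3, 0.3, -0.1]
gripper_width: 0.0003
grasp_force: 0.0
```

>>> send_rows --pt "0 0 -0.8" --pt "0 0 -0.8" --pt "0 0 -0.5" --pt "0 0 0" --pt "0 0 0" --spin '[0, 0, 0, 0, 0]'

```text
time_s: 23.52
tool_pos: [0.4322, 0.1789, 0.1556]
orientation: [-0.29, 0.957, 0.0, -0.0]
force: [0.3, 0.2, 0.2]
gripper_width: -0.0002
grasp_force: 0.0
```

>>> send_rows --pt "0 0 0" --pt "0 0 0" --spin '[0, 0]'

```text
time_s: 23.68
tool_pos: [0.4326, 0.1791, 0.1563]
orientation: [-0.29, 0.957, -0.0, 0.001]
force: [-0.5, -0.1, 0.4]
gripper_width: 0.0003
grasp_force: 0.0
```

>>> send_rows --pt "0 0 -0.3" --pt "0 0 -0.3" --pt "0 0 -0.1" --pt "0 0 0" --spin '[0, 0, 0, 0]'

```text
time_s: 24.02
tool_pos: [0.4318, 0.1789, 0.1408]
orientation: [-0.29, 0.957, 0.0, -0.001]
force: [0.6, 0.1, -0.9]
gripper_width: 0.0
grasp_force: 0.0
```

>>> send_rows --pt "0 0 -0.05" --pt "0 0 -0.05" --pt "0 0 0" --spin '[0, 0, 0]'

```text
time_s: 24.27
tool_pos: [0.4321, 0.1789, 0.1394]
orientation: [-0.29, 0.957, 0.0, -0.0]
force: [0.4, 0.0, -0.1]
gripper_width: 0.0002
grasp_force: 0.0
```

>>> send_rows --pt "0 0 -0.05" --pt "0 0 0" --pt "0 0 0" --spin '[0, 0, 0]'

```text
time_s: 24.52
tool_pos: [0.4322, 0.1789, 0.1386]
orientation: [-0.29, 0.957, -0.0, 0.0]
force: [-0.4, 0.5, 0.3]
gripper_width: -0.0001
grasp_force: 0.0
```

>>> send_rows --pt "0 0 -0.05" --pt "0 0 0" --pt "0 0 0" --spin '[0, 0, 0]'

```text
time_s: 24.77
tool_pos: [0.4321, 0.1789, 0.1376]
orientation: [-0.29, 0.957, -0.0, -0.0]
force: [-0.2, -0.1, 1.6]
gripper_width: 0.0002
grasp_force: 0.7
```

>>> send_rows --pt "0 0 -0.05" --pt "0 0 0" --pt "0 0 0" --spin '[0, 0, 0]'

```text
time_s: 25.02
tool_pos: [0.4321, 0.1789, 0.1365]
orientation: [-0.29, 0.957, -0.0, -0.0]
force: [-0.3, -0.9, 1.4]
gripper_width: -0.0004
grasp_force: 0.8
```

Contact at about 0.138. I'll press in 1 mm steps.

>>> send_rows --pt "0 0 -0.05" --pt "0 0 0" --spin '[0, 0]'

```text
time_s: 25.18
tool_pos: [0.4321, 0.1789, 0.1354]
orientation: [-0.29, 0.957, -0.0, -0.0]
force: [0.0, -1.2, 1.9]
gripper_width: 0.0001
grasp_force: 0.9
```

>>> send_rows --pt "0 0 -0.05" --pt "0 0 0" --spin '[0, 0]'

```text
time_s: 25.35
tool_pos: [0.4321, 0.1789, 0.1344]
orientation: [-0.29, 0.957, -0.0, -0.0]
force: [-1.3, -0.5, 3.6]
gripper_width: 0.0003
grasp_force: 1.4
```

>>> send_rows --pt "0 0 -0.05" --pt "0 0 0" --spin '[0, 0]'

```text
time_s: 25.52
tool_pos: [0.432, 0.1788, 0.1336]
orientation: [-0.29, 0.957, -0.0, -0.0]
force: [-2.3, -1.9, 4.7]
gripper_width: -0.0002
grasp_force: 2.6
```

>>> send_rows --pt "0 0 -0.05" --pt "0 0 0" --spin '[0, 0]'

```text
time_s: 25.68
tool_pos: [0.4318, 0.1787, 0.1327]
orientation: [-0.29, 0.957, -0.0, -0.0]
force: [-3.7, -2.5, 6.3]
gripper_width: 0.0
grasp_force: 3.1
```

>>> send_rows --pt "0 0 -0.04" --pt "0 0 0" --spin '[0, 0]'

```text
time_s: 25.85
tool_pos: [0.4317, 0.1787, 0.1319]
orientation: [-0.29, 0.957, -0.0, -0.001]
force: [-4.2, -2.0, 7.6]
gripper_width: 0.0003
grasp_force: 3.4
```

>>> send_rows --pt "0 0 -0.04" --pt "0 0 0" --spin '[0, 0]'

```text
time_s: 26.02
tool_pos: [0.4316, 0.1786, 0.1311]
orientation: [-0.29, 0.957, -0.0, -0.001]
force: [-3.3, -2.6, 7.0]
gripper_width: -0.0001
grasp_force: 3.6
```

>>> send_rows --pt "0 0 -0.04" --pt "0 0 0" --spin '[0, 0]'

```text
time_s: 26.18
tool_pos: [0.4316, 0.1786, 0.1304]
orientation: [-0.29, 0.957, -0.0, -0.001]
force: [-4.8, -3.7, 8.4]
gripper_width: 0.0001
grasp_force: 4.2
```

>>> send_rows --pt "0 0 -0.04" --pt "0 0 0" --spin '[0, 0]'

```text
time_s: 26.35
tool_pos: [0.4316, 0.1786, 0.1295]
orientation: [-0.29, 0.957, -0.0, -0.001]
force: [-3.6, -2.8, 6.5]
gripper_width: 0.0001
grasp_force: 3.2
```

>>> send_rows --pt "0 0 -0.03" --pt "0 0 0" --spin '[0, 0]'

```text
time_s: 26.52
tool_pos: [0.4322, 0.179, 0.1286]
orientation: [-0.29, 0.957, 0.0, 0.0]
force: [-0.5, 0.1, -0.7]
gripper_width: 0.0004
grasp_force: 0.0
```

The force vanished at 0.1286, which looks like the click. Lifting off to see whether the lid stays shut.

>>> send_rows --pt "0 0 0.3" --pt "0 0 1" --pt "0 0 1" --pt "0 0 1" --pt "0 0 1" --spin '[0, 0, 0, 0, 0]'

```text
time_s: 26.93
tool_pos: [0.4322, 0.1791, 0.216]
orientation: [-0.29, 0.957, 0.0, 0.0]
force: [1.5, 0.3, 0.3]
gripper_width: 0.0004
grasp_force: 0.0
```

>>> send_rows --pt "-0.3 -1 1" --pt "-0.3 -1 1" --pt "-0.3 -1 0" --pt "-0.3 -1 0" --pt "-0.3 -1 0" --spin '[0, 0, 0, 0, 0]'

```text
time_s: 27.35
tool_pos: [0.4019, 0.0782, 0.2553]
orientation: [-0.29, 0.957, -0.0, 0.001]
force: [-0.2, -0.3, -0.9]
gripper_width: 0.0001
grasp_force: 0.0
```

>>> send_rows --pt "0 -1 0" --pt "0 -1 0" --pt "0 0 0" --pt "0 0 0" --pt "0 0 0" --spin '[0, 0, 0, 0, 0]'

```text
time_s: 27.77
tool_pos: [0.4022, 0.0393, 0.2549]
orientation: [-0.29, 0.957, 0.0, 0.0]
force: [0.2, 0.7, 0.1]
gripper_width: 0.0001
grasp_force: 0.0
```

```bash
python3 lid.py; python3 - <<'E'
from h import *
p,d,X=grab("scene"); q,_,_=grab("top")
a=cv2.resize(p[120:280,200:360],None,fx=2.5,fy=2.5); b=cv2.resize(q[170:330,130:290],None,fx=2.5,fy=2.5)
cv2.imwrite("pics/c6.png",np.hstack([a,b])[...,::-1])
E
```

```text
239
-0.08 95 [0.1023 0.1201 0.1307]
-0.06 48 [0.1258 0.1288 0.1322]
-0.04 42 [0.1242 0.1278 0.1306]
-0.02 34 [0.1238 0.127  0.13  ]
0.0 19 [0.1246 0.1262 0.1278]
0.02 1 [0.1253 0.1253 0.1253]
[0.40215523 0.03950591 0.25481574] [-0.13736405 -0.4261333   0.08412867]
```

View pics/c6.png

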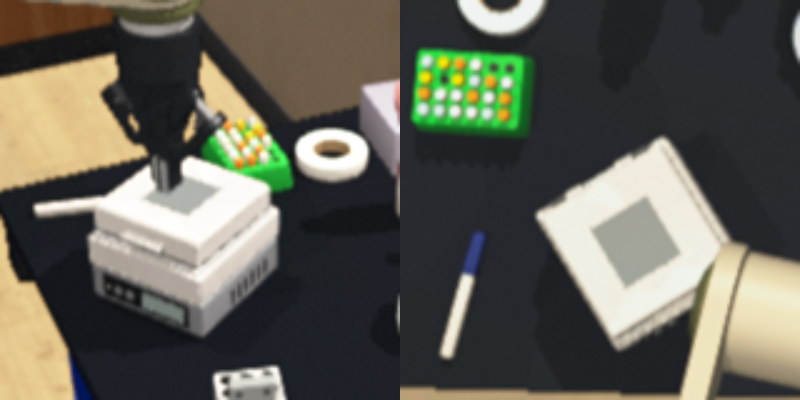

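The lid lies at about 0.04 rad (rest was 0.12) and has stayed there for over a second, so the catch is holding. Everything else is in place and the arm touches nothing.

```bash
python3 -c "
from workcell import bot
print(bot.job_done())"
```

```text
the job is handed in; nothing more can be done
None
```

The block stands home in the well and the lid is latched shut at about 0.04 rad, pressed with no more than about 10 N; I handed the job in at about 28 s, and the hand-in returned no verdict.

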